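# Set a square tube on the tilted deburring rail

### The arm

A 7-joint arm with a two-finger parallel gripper is mounted at the origin on the work surface. World frame = base frame: x ahead of the robot, y to its left, z up, the work surface at z = 0. Lengths are in m, angles in rad, forces in N, time in s.
With the tool pointing down it reaches from about 0.4 to 0.85 m from the base axis. Payload 4.5 kg.
Tool frame: the origin (TCP) lies midway between the tips of the shut fingers; the grasp point (between the pads) lies 19 mm behind it; z points along the fingers, y is the line along which they close (so a half turn about z gives the same grasp; the last joint's range is limited). The gripper opens to 88 mm and grips with 3 to 60 N. Pads are 18 mm wide; open, the fingers measure 123 mm over their backs; the gripper's body (75 mm by 187 mm) begins 45 mm behind the grasp point.
Start: joints at [1.382, 0.689, -0.195, 1.565, 0.157, 0.902, -0.215], TCP at [0.138, -0.61, 0.239] pointing down, gripper open.
Joint ranges: [-3.01, 3.01], [-0.46, 2.08], [-1.47, 1.51], [0.13, 2.56], [-1, 4.14], [0.04, 2.09], [-2.66, 2.66]. Speed limits (rad/s): [2.57, 2.57, 3.14, 3.14, 3.14, 3.14, 3.14].

### API

Orientations are given as a unit quaternion [x, y, z, w].
In Python, from plant import sensors, eyes, finish_job gives the robot as it stands.
- The arm moves only by the tool send_rows, never from a script. Its argument "rows" is text: rows parted by semicolons, each of 4 numbers parted by spaces: the shift along the tool's x, y, z normalised to -1 to 1, where 1 is 30 cm, then the turn about the tool's z normalised to -1 to 1, where 1 is 2 pi rad. A call has 1 to 10 rows; each row is the pose to reach, as a shift and turn from the pose commanded when the call began, along the tool's axes at that moment, turning the shorter way round; what a row does not reach only later rows make up. A row lasts 1/12 s, in which the tool goes at most 41.7 mm and 7.16 degrees, less where a joint would pass 70% of its speed; a pose out of reach is approached as far as the arm can. A call with a number of a shift or a turn outside -1 to 1 is refused whole. A call with a gripper value outside its range is refused whole. "jaw" is the closure, from -1 (fully open) to 1 (shut), set as the call begins (left out, the last holds). The fingers move at their own pace and stop on an object; "force" is the grip in N (left out, the last holds). Time passes only in rows, so rows that repeat a pose let the fingers close. It gives the time, the measured TCP pose, the force, the opening and the grip force at its end, in the units of the state.
- sensors.get_state(): the state, without advancing time (a new reading comes with each control period).
- eyes.snapshot(name): name is "side" or "top" or "wrist"; returns (picture, depth): 480x640x3 uint8, red, green, blue; 480x640 float32, m along the optical axis (not along the pixel's ray), 0 where there is no reading.
- eyes.calibration(name): a dict with "fov_y" (degrees; the focal length in pixels is half the picture's height over the tangent of half this angle, whatever the lens; pixels are square), "cx", "cy" (the principal point, pixels), "world_from_camera" (4x4, takes a point from camera to world coordinates). Camera axes: x right, y down, z forward; pixel columns grow to the right and rows downward; lengths in m; the calibration is good to about 2 mm. A picture is of the moment at which its call begins: read the wrist's pose just before it. calibration takes no time and is no camera call; for the wrist camera it gives the pose at the moment of the call.
- finish_job(): hands the job in; it is judged then, once.
The state is a dict: "clock": time; "q": joint angles; "qd": joint speeds; "joint_torque": joint torques, N m; "tool_pos": TCP position; "eef_rot": TCP orientation; "contact_force": force on the tool from outside, world axes, zero at the start; "moment": the same for the moment, N m; "opening": opening from 0.0 (shut) to 1.0 (fully open); "finger_force": force on a finger pad.
Only numpy, scipy, OpenCV 4.12 (cv2) and the standard library are available. Lean on these libraries where they do the work, as an engineer would, in place of code of your own. Each camera call takes 0.05 s, during which the arm holds its last target. There are 200 camera calls.

### The job

Lay the yellow square tube lengthwise on the narrow tilted rail of the deburring rest, underneath the clear guard, and ease it down the rail until its end presses firmly against the red foot plate for a moment. Then let go so that it stays there, flat on the rail, in its middle and straight along it. Set it down gently, do not touch the guard or change the rail's tilt, and leave everything else on the bench where it is.

Things in the scene. Friction and masses are not known exactly. Their poses are not given: they have to be found in the camera images.
- tube: yellow-painted square steel tube, hollow (3 mm wall, open ends), 120 mm long, 40 x 40 mm across, about 0.35 kg, lying on the bench; origin at its very centre (20 mm above what it lies on), x along its length; both ends and all four sides are alike
- rest: fixed green deburring rest: base plate 220 (x) x 150 (y) x 12 mm; origin under the middle of the base plate, x points from its front (the robot's side) to its back. On it a cradle tilts about a level axis along y at x = -75 mm, 45 mm above the bench. A clear guard stands over it on two steel posts of 12 mm at x = 88 mm, y = +-82 mm
- cradle (a joint): tilt of the cradle and its rail above level, rad (stiff: it stays as set); the rail rises away from the robot
- rail_foot (a point): on the tilted cradle: the point where the middle of the steel rail's top face meets the foot plate. Its x axis runs up along the rail, y across it, z square out of the rail's top face. The rail is 178 mm long, only 18 mm wide and stands 30 mm proud of a grey plate 56 mm wide
- rail_end (a point): middle of the rail's top face at its upper end, 178 mm up the rail from rail_foot, same axes
- foot: red foot plate across the lower end of the rail, square to it: 44 mm wide, 8 mm thick, standing 25 mm above the rail's top face; origin on the tilt axis, 30 mm straight below rail_foot in the rail's own axes; its face towards the tube is the plane x = 0 of rail_foot
- guard: clear plastic guard with orange edges, level, 135 mm (x) x 180 mm (y), 8 mm thick, over the upper part of the rail; origin at the middle of its front lower edge, 250 mm above the bench; it extends towards +x from there. It leaves no room for an upright gripper above the middle of the tube, only for one that leans back towards the robot like the rail
- blue_tube: blue-painted square steel tube, otherwise the same as the yellow one (120 x 40 x 40 mm, origin at its centre); a bystander
- wrench: steel wrench lying on the bench, 170 mm long along its x, about 12 mm high; a bystander
- hammer: hammer lying on the bench, 280 mm long along its x; a bystander
- spray_can: spray can, 62 mm across, 170 mm tall, origin under its centre; a bystander
- jar: amber jar with steel cap, 68 mm across, 85 mm tall, origin under its centre; a bystander
- tape: orange and black tape measure, 70 x 35 x 60 mm, origin under its centre; a bystander
- disc: black cutting disc lying flat, 115 mm across, 7 mm thick, origin under its centre; a bystander
- clamp: steel locking clamp lying flat, about 250 mm long along its x, 24 mm high; a bystander
Things that resemble listed ones, but are neither listed nor needed, are in the scene too. Of the things that look like the tube, take the one that is farthest from the robot's base at the start.

How it is judged:
On the way, in this order (a step that is already met when the one before it is completed fails the run):
1. the yellow tube has been lifted clear of the bench (its centre above 80 mm) (height (world z) of tube above 0.08 m), for 0.1 s.
2. lying along the rail, the tube is pressed against the foot plate with more than 3 N for 0.15 s (contact force between tube and foot above 3 N and x of tube in the frame of rail_foot between 0.0565 and 0.063 m and y of tube in the frame of rail_foot between -0.008 and 0.008 m and z of tube in the frame of rail_foot between 0.017 and 0.0235 m and angle between the x axis of tube and the x axis of rail_foot, either way round below 0.15 rad), for 0.15 s.
At the end, for the whole second after the job is handed in: The yellow tube rests, released and still, on the rail: its lower end within about 3 mm of the foot plate, its middle line within 8 mm of the rail's, one side flat on the rail (centre 17 to 23.5 mm above it), straight along it within 0.10 rad (x of tube in the frame of rail_foot between 0.0565 and 0.063 m and y of tube in the frame of rail_foot between -0.008 and 0.008 m and z of tube in the frame of rail_foot between 0.017 and 0.0235 m and angle between the x axis of tube and the x axis of rail_foot, either way round below 0.1 rad and linear speed of tube below 0.01 m/s and angular speed of tube below 0.1 rad/s and contact force between tube and the fingers below 0.05 N); the robot touches nothing.
It fails at once if the tube is rammed into the rest (more than 100 N between them) (contact force between tube and rest above 100 N).
It fails at once if the tube is dropped onto the rail (faster than 0.3 m/s within 25 mm above it) (x of tube in the frame of rail_foot between 0.02 and 0.15 m and y of tube in the frame of rail_foot between -0.04 and 0.04 m and z of tube in the frame of rail_foot between 0 and 0.045 m and linear speed of tube above 0.3 m/s).
It fails at once if the clear guard is touched (more than 1 N) (contact force between guard and anything else above 1 N).
It fails at once if the rail's tilt is changed (its upper end moves more than 10 mm) (distance of rail_end from where it was at the start of the episode above 0.01 m).
It fails at once if another thing on the bench is moved (more than 20 mm) (distance of any of blue_tube, wrench, hammer, spray_can, jar, tape, disc, clamp from where it was at the start of the episode above 0.02 m).
It also fails if it takes over 38 s, if anything falls off the work surface, if the arm or the gripper's body presses on something with over 40 N, if the wrist force passes 120 N, or if a joint passes its speed limit or range.

## Working session

There is one attempt and no reset: what is moved stays moved. The work goes in short steps, Python scripts to look and compute and a tool call to move; the robot and the scene stay as the last step left them, time stands still between calls to the robot, and variables do not carry over. Pictures are saved under pics/ and viewed, at most 10 in all, crops included, and the job is handed in when it is done.

Besides the shell and the picture viewer there is one more tool, called after "Request:" as name(argument=value, ...) on one line, values as JSON. send_rows: Moves the arm, as the interface text tells. Scaled input: -1 to 1 covers 30 cm each way for a shift and 2 pi rad each way for a turn. Its arguments: {"type":"object","properties":{"rows":{"type":"string"},"jaw":{"type":"number"},"force":{"type":"number"}},"required":["rows"]}

```bash
ls; mkdir -p pics; cat > h.py <<'E'
import numpy as np, cv2
from plant import sensors, eyes, finish_job
def snap(n,f=None):
    c=eyes.calibration(n); p,d=eyes.snapshot(n)
    if f: cv2.imwrite(f'pics/{f}.png',p[...,::-1])
    np.savez(f'/tmp/{f or n}.npz',p=p,d=d,T=c['world_from_camera'],k=[c['fov_y'],c['cx'],c['cy']])
    return p,d,c
def cloud(d,c):
    f=240/np.tan(np.radians(c['fov_y'])/2)
    v,u=np.mgrid[:480,:640]
    P=np.stack([(u-c['cx'])/f*d,(v-c['cy'])/f*d,d],-1)
    T=np.array(c['world_from_camera'])
    W=P@T[:3,:3].T+T[:3,3]; W[d<=0]=np.nan
    return W
E
python3 - <<'E'
from h import *
s=sensors.get_state(); print({k:np.round(v,3) for k,v in s.items()})
for n in('top','side'):
    p,d,c=snap(n,n+'0'); print(n,c)
E
```

```text
pics
{'clock': np.float64(0.0), 'q': array([ 1.382,  0.69 , -0.195,  1.566,  0.157,  0.902, -0.215]), 'qd': array([-0.001,  0.001,  0.001,  0.001,  0.   , -0.   ,  0.002]), 'joint_torque': array([ 1.0000e-03, -5.2755e+01, -1.2670e+00, -1.5343e+01, -5.3000e-02,
        7.0000e-03,  0.0000e+00]), 'tool_pos': array([ 0.138, -0.609,  0.238]), 'eef_rot': array([ 0.994,  0.111, -0.   , -0.001]), 'contact_force': array([-0.461,  0.117, -0.713]), 'moment': array([-0.024, -0.036, -0.003]), 'finger_force': np.float64(0.0), 'opening': np.float64(0.997)}
top {'fov_y': 42.664400752854014, 'cx': 326.81831255060433, 'cy': 244.21577944095785, 'world_from_camera': array([[-9.24253583e-03, -9.83036192e-01,  1.83178658e-01,
         2.61176858e-01],
       [-9.99909786e-01,  7.30019003e-03, -1.12750636e-02,
        -1.88941043e-04],
       [ 9.74655661e-03, -1.83266343e-01, -9.83014981e-01,
         1.60441270e+00],
       [ 0.00000000e+00,  0.00000000e+00,  0.00000000e+00,
         1.00000000e+00]])}
side {'fov_y': 56.91082585065563, 'cx': 321.3924738178158, 'cy': 236.16017103087668, 'world_from_camera': array([[-0.95581048, -0.18965551,  0.22462662,  0.25211419],
       [-0.29397887,  0.62092401, -0.72665659,  0.81214924],
       [-0.00166164, -0.76058146, -0.64924039,  0.88429337],
       [ 0.        ,  0.        ,  0.        ,  1.        ]])}
```

View pics/top0.png

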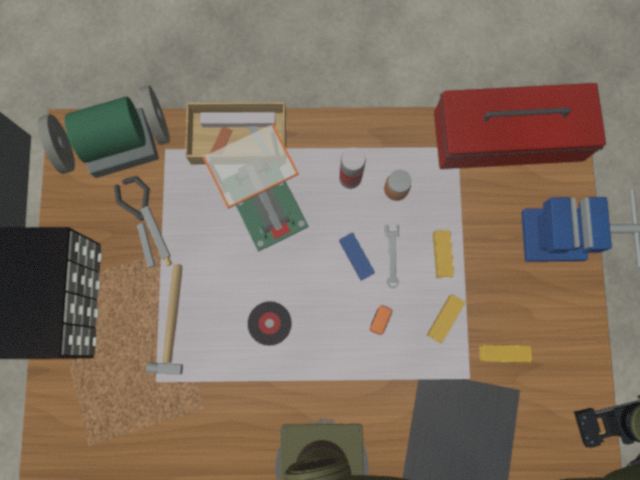

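View pics/side0.png

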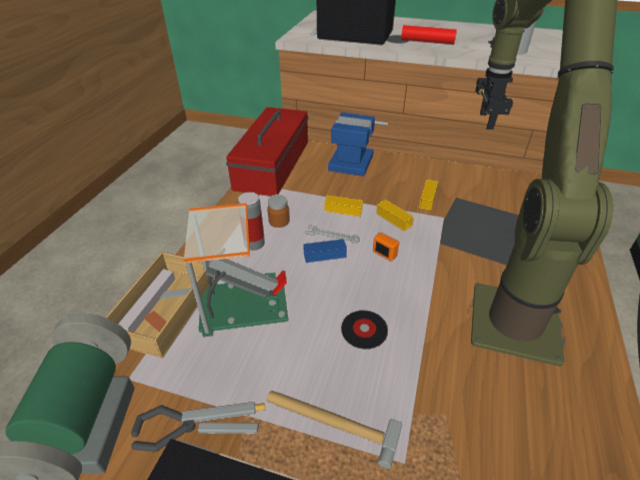

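```bash
cat > m.py <<'E'
from h import *
def load(n):
    z=np.load(f'/tmp/{n}.npz'); c=dict(fov_y=z['k'][0],cx=z['k'][1],cy=z['k'][2],world_from_camera=z['T'])
    return z['p'],z['d'],cloud(z['d'],c),c
for n in('top0','side0'):
    p,d,W,c=load(n); h=cv2.cvtColor(p,cv2.COLOR_RGB2HSV)
    print(n)
    for nm,lo,hi in(('yellow',(18,150,100),(30,255,255)),('red',(0,180,80),(4,255,255)),('blue',(105,130,50),(125,255,255)),('orange',(5,150,130),(14,255,255)),('green',(60,80,30),(90,255,150))):
        m=cv2.inRange(h,lo,hi)
        k,l,st,ce=cv2.connectedComponentsWithStats(m)
        for i in range(1,k):
            if st[i,4]<120: continue
            w=W[l==i]; w=w[np.isfinite(w[:,0])]
            if not len(w): continue
            r=cv2.minAreaRect(w[w[:,2]>np.percentile(w[:,2],50)-.008][:,:2].astype(np.float32))
            print(nm,ce[i].round(),st[i,4],'med',np.median(w,0).round(3),'z',np.percentile(w[:,2],[2,50,98]).round(3),'rect',np.round(r[0],3),np.round(r[1],3),round(r[2],1),'R',np.hypot(*r[0]).round(3))
E
python3 m.py
python3 - <<'E'
import cv2
a=cv2.imread('pics/top0.png'); b=cv2.imread('pics/side0.png')
cv2.imwrite('pics/c1.png',cv2.hconcat([cv2.resize(a[120:270,180:320],(560,600),interpolation=2)[:, :400],cv2.resize(b[180:340,180:300],(400,533),interpolation=2) if 0 else cv2.resize(b[190:340,180:280],(400,600),interpolation=2)]))
E
```

```text
top0
yellow [506. 353.] 774 med [ 0.271 -0.466  0.04 ] z [0.004 0.04  0.048] rect [ 0.27  -0.468] [0.124 0.037] 89.5 R 0.54
red [534. 135.] 843 med [ 0.808 -0.539  0.14 ] z [0.133 0.14  0.146] rect [ 0.818 -0.54 ] [0.089 0.161] 3.5 R 0.98
blue [563. 231.] 3581 med [ 0.565 -0.582  0.159] z [0.025 0.159 0.171] rect [ 0.576 -0.625] [0.127 0.142] 0.5 R 0.85
green [103. 129.] 3319 med [0.817 0.529 0.175] z [0.12  0.175 0.188] rect [0.833 0.538] [0.101 0.159] 17.8 R 0.991
side0
yellow [428. 194.] 406 med [ 0.271 -0.45   0.038] z [-0.002  0.038  0.043] rect [ 0.27  -0.472] [0.132 0.04 ] 88.0 R 0.543
yellow [343. 205.] 618 med [ 0.526 -0.307  0.035] z [-0.001  0.035  0.043] rect [ 0.528 -0.321] [0.119 0.05 ] 2.8 R 0.618
yellow [394. 214.] 640 med [ 0.359 -0.312  0.035] z [-0.001  0.035  0.043] rect [ 0.359 -0.322] [0.047 0.122] 57.8 R 0.482
red [428.  34.] 724 med [ 0.427 -1.522  0.232] z [0.2   0.232 0.255] rect [ 0.428 -1.53 ] [0.058 0.255] 89.7 R 1.589
red [267. 139.] 2485 med [ 0.842 -0.46   0.139] z [0.124 0.139 0.143] rect [ 0.855 -0.516] [0.169 0.401] 2.7 R 0.999
red [253. 181.] 1037 
[... 1155 characters left out ...]
0.  51.] 12768 med [ 1.843 -2.111 -0.151] z [-0.621 -0.151  0.176] rect [ 1.759 -2.11 ] [1.147 0.077] 0.2 R 2.747
green [447.  10.] 1988 med [ 0.376 -2.111  0.208] z [0.156 0.208 0.271] rect [ 0.44 -1.39] [1.513 0.563] 87.7 R 1.458
green [551.  18.] 524 med [-0.186 -2.111  0.204] z [0.156 0.204 0.265] rect [-0.031 -1.2  ] [1.918 0.124] 80.3 R 1.2
green [625.  95.] 4569 med [-0.715 -2.111 -0.189] z [-0.632 -0.189  0.248] rect [-0.286 -1.155] [2.163 0.278] 69.5 R 1.19
green [241. 308.] 2655 med [0.674 0.163 0.011] z [0.008 0.011 0.05 ] rect [0.669 0.152] [0.216 0.164] 26.7 R 0.686
green [ 63. 398.] 7703 med [0.806 0.558 0.169] z [0.099 0.169 0.185] rect [0.835 0.54 ] [0.103 0.16 ] 17.6 R 0.994
```

View pics/c1.png

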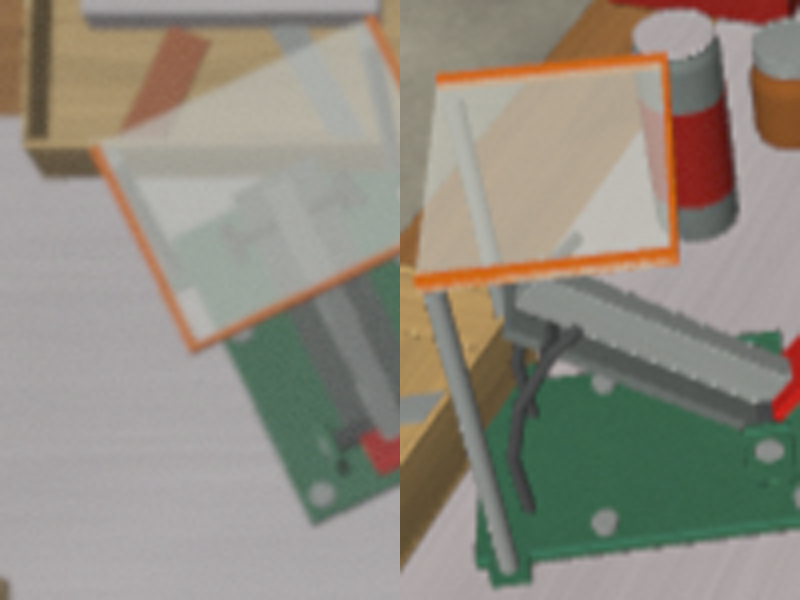

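```bash
cat > r.py <<'E'
from h import *
import sys
def load(n):
    z=np.load(f'/tmp/{n}.npz'); c=dict(fov_y=z['k'][0],cx=z['k'][1],cy=z['k'][2],world_from_camera=z['T'])
    return z['p'],z['d'],cloud(z['d'],c),c
def rest(n,c0,yaw):
    p,d,W,c=load(n); h=cv2.cvtColor(p,cv2.COLOR_RGB2HSV)
    C,S=np.cos(yaw),np.sin(yaw)
    q=W-np.array([*c0,0]); L=np.stack([q[...,0]*C+q[...,1]*S,-q[...,0]*S+q[...,1]*C,q[...,2]],-1)
    ok=np.isfinite(L[...,0])
    g=ok&(cv2.inRange(h,(60,80,30),(90,255,170))>0)&(abs(L[...,0])<.16)&(abs(L[...,1])<.12)&(L[...,2]<.03)&(L[...,2]>0)
    r=cv2.minAreaRect(W[g][:,:2].astype(np.float32)); print(n,'base',g.sum(),np.round(r,4) if 0 else r, 'z',np.median(L[g][:,2]).round(4))
    print(' L range',np.percentile(L[g],[1,99],axis=0).round(4).tolist())
    m=ok&(h[...,1]<60)&(abs(L[...,1])<.035)&(L[...,2]>.05)&(L[...,2]<.2)&(L[...,0]>-.1)&(L[...,0]<.12)
    l=L[m]
    print(' rail pts',m.sum())
    for x in np.arange(-.09,.11,.02):
        k=l[(l[:,0]>x)&(l[:,0]<=x+.02)]
        if len(k)<6: continue
        t=k[k[:,2]>k[:,2].max()-.012]
        print('  x%.2f n%d top z %.4f x %.4f y %.4f..%.4f'%(x,len(k),np.median(t[:,2]),np.median(t[:,0]),*np.percentile(t[:,1],[5,95])))
    rd=ok&(cv2.inRange(h,(0,150,60),(5,255,255))+cv2.inRange(h,(174,150,60),(180,255,255))>0)&(abs(L[...,1])<.06)&(L[...,0]<-.03)&(L[...,0]>-.15)&(L[...,2]>.02)
    if rd.sum()>5: print(' foot',rd.sum(),np.percentile(L[rd],[2,50,98],axis=0).round(4).tolist())
    o=ok&(cv2.inRange(h,(5,120,120),(16,255,255))>0)&(abs(L[...,0])<.2)&(abs(L[...,1])<.15)&(L[...,2]>.22)
    if o.sum()>5: print(' guard',o.sum(),np.percentile(L[o],[2,50,98],axis=0).round(4).tolist(),cv2.minAreaRect(W[o][:,:2].astype(np.float32)))
if __name__=='__main__':
    for n in sys.argv[3:]: rest(n,eval(sys.argv[1]),np.radians(float(sys.argv[2])))
E
python3 r.py "(.669,.152)" 26.7 top0 side0
python3 - <<'E'
from h import *
from scipy.spatial.transform import Rotation as R
s=sensors.get_state(); c=eyes.calibration('wrist')
A=R.from_quat(s['eef_rot']).as_matrix(); T=np.array(c['world_from_camera'])
print('cam in tool',(A.T@(T[:3,3]-s['tool_pos'])).round(3),'\n',(A.T@T[:3,:3]).round(2),c['fov_y'],A.round(3))
E
```

```text
top0 base 11 ((0.6521685719490051, 0.14145520329475403), (0.08637288957834244, 0.1408168226480484), 60.6624870300293) z 0.0112
 L range [[-0.0874, -0.0762, 0.0057], [0.023, 0.0502, 0.0169]]
 rail pts 793
  x-0.09 n108 top z 0.0835 x -0.0759 y -0.0132..0.0018
  x-0.07 n181 top z 0.1014 x -0.0547 y -0.0143..0.0019
  x-0.05 n200 top z 0.1155 x -0.0355 y -0.0135..0.0016
  x-0.03 n201 top z 0.1313 x -0.0146 y -0.0148..0.0016
  x-0.01 n97 top z 0.1371 x -0.0082 y -0.0140..-0.0005
 foot 45 [[-0.1116, -0.0241, 0.0582], [-0.1043, -0.004, 0.0814], [-0.0864, 0.0112, 0.0916]]
 guard 217 [[-0.04, -0.0968, 0.2518], [0.0048, 0.0003, 0.2581], [0.0913, 0.0808, 0.2635]] ((0.6965601444244385, 0.15758468210697174), (0.13495978713035583, 0.17905208468437195), 26.49372673034668)
side0 base 2556 ((0.671504557132721, 0.14615072309970856), (0.21601258218288422, 0.17746604979038239), 26.06926727294922) z 0.0114
 L range [[-0.106, -0.0749, 0.0067], [0.1033, 0.0702, 0.0203]]
 rail pts 1540
  x-0.09 n102 top z 0.0808 x -0.0760 y -0.0162..0.0027
  x-0.07 n180 top z 0.0971 x -0.0565 y -0.0142..0.0023
  x-0.05 n202 top z 0.1133 x -0.0355 y -0.0157..0.0014
  x-0.03 n210 top z 0.1294 x -0.0171 y -0.0157..0.0017
  x-0.01 n219 top z 0.1443 x 0.0041 y -0.0171..0.0005
  x0.01 n224 top z 0.1608 x 0.0237 y -0.0136..0.0340
  x0.03 n193 top z 0.1700 x 0.0409 y -0.0033..0.0018
  x0.05 n168 top z 0.1587 x 0.0588 y -0.0164..0.0145
  x0.07 n35 top z 0.1487 x 0.0702 y -0.0290..-0.0290
 foot 155 [[-0.1136, -0.0264, 0.0496], [-0.1013, 0.0028, 0.0753], [-0.0809, 0.0152, 0.0887]]
 guard 507 [[-0.0402, -0.0988, 0.2512], [0.0144, 0.0699, 0.2568], [0.0915, 0.0825, 0.2599]] ((0.6970030665397644, 0.15594424307346344), (0.13451480865478516, 0.18537014722824097), 26.162614822387695)
cam in tool [ 0.074  0.    -0.146] 
 [[-0.   -0.96 -0.29]
 [ 1.   -0.    0.  ]
 [-0.   -0.29  0.96]] 68.32443314595471 [[ 0.975  0.221 -0.   ]
 [ 0.221 -0.975  0.002]
 [-0.    -0.002 -1.   ]]
```

Request:
send_rows(rows="0.9 -0.5 0 -0.19;0.9 -0.5 0 -0.19;0.9 -0.5 0 -0.19;0.9 -0.5 0 -0.19;0.9 -0.5 0 -0.19;0.9 -0.5 0 -0.19;0.9 -0.5 0 -0.19;0.9 -0.5 0 -0.19;0.9 -0.5 0 -0.19;0.9 -0.5 0 -0.19", jaw=-1, force=55)

```text
clock: 0.93
tool_pos: [0.3698, -0.4018, 0.2386]
eef_rot: [0.756, 0.654, 0.0, -0.0]
contact_force: [-1.1, -0.2, -0.5]
opening: 1.004
finger_force: 0.0
```

Request:
send_rows(rows="0.3 0.32 0 -0.16;0.3 0.32 0 -0.16;0.3 0.32 0 -0.16;0.3 0.32 0 -0.16;0.3 0.32 0 -0.16;0.3 0.32 0 -0.16;0.3 0.32 0 -0.16;0.3 0.32 0 -0.16;0.3 0.32 0 -0.16")

```text
clock: 1.68
tool_pos: [0.4765, -0.3295, 0.2381]
eef_rot: [0.351, 0.936, 0.0, -0.001]
contact_force: [0.4, -0.1, -0.2]
opening: 0.998
finger_force: 0.0
```

Request:
send_rows(rows="0 0 0 -0.12;0 0 0 -0.12;0 0 0 -0.12;0 0 0 -0.12;0 0 0 -0.12;0 0 0 -0.12;0 0 0 -0.12;0 0 0 -0.12")

```text
clock: 2.35
tool_pos: [0.4767, -0.3294, 0.2384]
eef_rot: [-0.014, 1.0, 0.0, -0.0]
contact_force: [0.1, 0.2, 0.7]
opening: 0.999
finger_force: 0.0
```

```bash
python3 - <<'E'
from h import *
s=sensors.get_state(); print({k:np.round(s[k],3) for k in('clock','q','tool_pos','eef_rot')})
p,d,c=snap('wrist','w1'); W=cloud(d,c)
h=cv2.cvtColor(p,cv2.COLOR_RGB2HSV); m=cv2.inRange(h,(18,120,60),(32,255,255))
k,l,st,ce=cv2.connectedComponentsWithStats(m)
for i in range(1,k):
    if st[i,4]<800: continue
    w=W[l==i]; w=w[np.isfinite(w[:,0])]; zt=np.percentile(w[:,2],90)
    t=w[abs(w[:,2]-zt)<.006]; print(ce[i],st[i],'ztop',zt.round(4),cv2.minAreaRect(t[:,:2].astype(np.float32)),t.mean(0).round(4))
E
```

```text
{'clock': np.float64(2.35), 'q': array([ 1.049,  0.788, -0.974,  1.685,  0.729,  1.075,  1.443]), 'tool_pos': array([ 0.477, -0.329,  0.238]), 'eef_rot': array([-0.014,  1.   ,  0.   , -0.   ])}
[337.50659463  80.27284284] [ 283    8  110  145 6293] ztop 0.0408 ((0.36018580198287964, -0.3217180371284485), (0.03944224864244461, 0.11926355212926865), 57.92070770263672) [ 0.358  -0.3205  0.0398]
[328.70039089 252.44653943] [ 309  196   40  115 4349] ztop 0.0407 ((0.5282102227210999, -0.32225149869918823), (0.12051673978567123, 0.039124585688114166), 2.1499416828155518) [ 0.5249 -0.3224  0.0398]
[ 90.08262967 372.91978287] [  71  337   48   72 1658] ztop 0.3233 ((0.4536237418651581, -0.3814888596534729), (0.003599220421165228, 0.016523126512765884), 88.23416137695312) [ 0.4527 -0.3813  0.3211]
[557.04490617 372.95978552] [ 530  337   46   72 1492] ztop 0.3234 ((0.4506540894508362, -0.27951863408088684), (0.0158632081001997, 0.0033919631969183683), 2.7816829681396484) [ 0.4498 -0.2797  0.3212]
[492.92673993 434.693153  ] [ 289  423  351   18 3549] ztop 0.331 ((0.45391425490379333, -0.301551878452301), (0.008705705404281616, 0.07117108255624771), 0.6032047271728516) [ 0.4558 -0.2972  0.3296]
```

View pics/w1.png

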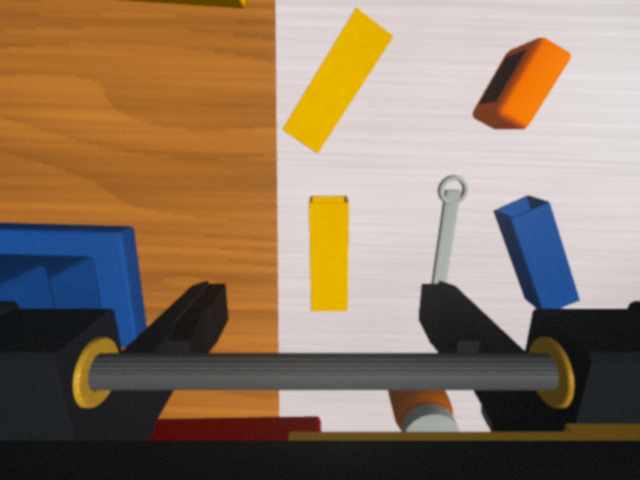

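Request:
send_rows(rows="-0.055 0.019 0.1 -0.0015;-0.055 0.019 0.22 -0.0015;-0.055 0.019 0.34 -0.0015;-0.055 0.019 0.45 -0.0015;-0.055 0.019 0.55 -0.0015;-0.055 0.019 0.63 -0.0015;-0.055 0.019 0.68 -0.0015;-0.055 0.019 0.71 -0.0015;-0.055 0.019 0.725 -0.0015;-0.055 0.019 0.725 -0.0015")

```text
clock: 3.23
tool_pos: [0.4932, -0.3231, 0.0209]
eef_rot: [-0.021, 1.0, -0.0, -0.0]
contact_force: [-0.6, 0.1, -0.1]
opening: 1.004
finger_force: 0.0
```

Request:
send_rows(rows="0 0 0 0;0 0 0 0;0 0 0 0;0 0 0 0;0 0 0 0;0 0 0 0;0 0 0 0;0 0 0 0", jaw=1, force=55)

```text
clock: 3.9
tool_pos: [0.4933, -0.3232, 0.0213]
eef_rot: [-0.022, 1.0, -0.0, 0.0]
contact_force: [-0.1, 0.3, 1.2]
opening: 0.449
finger_force: 55.0
```

Request:
send_rows(rows="0 0 -0.03 0;0 0 -0.1 0;0 0 -0.2 0;0 0 -0.3 0;0 0 -0.4 0;0 0 -0.5 0;0 0 -0.56 0;0 0 -0.58 0;0 0 -0.58 0")

```text
clock: 4.65
tool_pos: [0.4936, -0.3233, 0.1966]
eef_rot: [-0.022, 1.0, -0.001, 0.001]
contact_force: [-0.6, 0.6, -3.5]
opening: 0.45
finger_force: 55.0
```

```bash
python3 - <<'E'
from h import *
s=sensors.get_state(); print({k:np.round(s[k],3) for k in('clock','tool_pos','eef_rot','contact_force','moment','opening')})
for n in('side','wrist'):
    p,d,c=snap(n,n+'2'); W=cloud(d,c)
    h=cv2.cvtColor(p,cv2.COLOR_RGB2HSV); m=(cv2.inRange(h,(18,120,60),(32,255,255))>0)&(W[...,2]>.1)&(W[...,2]<.25)&(abs(W[...,0]-.55)<.12)&(abs(W[...,1]+.32)<.05)
    w=W[m]; print(n,len(w))
    for x in np.arange(.46,.6,.02):
        k=w[(w[:,0]>x)&(w[:,0]<=x+.02)]
        if len(k)>5: print(x.round(2),len(k),np.percentile(k[:,2],[5,50,95]).round(4),np.percentile(k[:,1],[5,95]).round(4),k[:,0].max().round(4))
E
```

```text
{'clock': np.float64(4.65), 'tool_pos': array([ 0.494, -0.323,  0.197]), 'eef_rot': array([-0.022,  1.   , -0.001,  0.001]), 'contact_force': array([-0.621,  0.62 , -3.49 ]), 'moment': array([ 0.083,  0.007, -0.015]), 'opening': np.float64(0.45)}
side 560
0.46 76 [0.1792 0.1983 0.2166] [-0.3419 -0.3011] 0.48
0.48 40 [0.1769 0.1857 0.2126] [-0.3097 -0.2929] 0.4985
0.5 79 [0.18   0.195  0.2154] [-0.3118 -0.2999] 0.5199
0.52 84 [0.1787 0.2004 0.216 ] [-0.3095 -0.2991] 0.5389
0.54 115 [0.1794 0.2062 0.216 ] [-0.3346 -0.2995] 0.5599
0.56 113 [0.1808 0.2091 0.2159] [-0.3352 -0.2981] 0.5799
0.58 53 [0.1775 0.207  0.2158] [-0.3346 -0.2962] 0.5893
wrist 14575
0.46 5275 [0.1759 0.2128 0.2143] [-0.3421 -0.3066] 0.48
0.48 4671 [0.2031 0.2134 0.2144] [-0.3424 -0.3052] 0.5
0.5 995 [0.2124 0.2134 0.2143] [-0.3415 -0.3058] 0.5067
0.52 2677 [0.2124 0.2132 0.2141] [-0.3397 -0.3042] 0.54
0.54 957 [0.2123 0.2131 0.214 ] [-0.3395 -0.3043] 0.5476
```

Request:
send_rows(rows="-0.0 0.05 0 0;-0.01 0.15 0 -0.006;-0.02 0.27 0 -0.018;-0.03 0.39 0 -0.03;-0.04 0.51 0 -0.042;-0.04 0.63 0 -0.054;-0.04 0.74 0 -0.066;-0.04 0.83 0 -0.066;-0.04 0.9 0 -0.066;-0.04 0.9 0 -0.066")

```text
clock: 5.58
tool_pos: [0.4925, -0.0471, 0.1946]
eef_rot: [-0.231, 0.973, 0.002, -0.0]
contact_force: [0.4, 0.5, -3.6]
opening: 0.447
finger_force: 55.0
```

Request:
send_rows(rows="-0.02 0.05 0 0.0014;-0.06 0.12 0 0.0014;-0.1 0.2 0 0.0014;-0.14 0.27 0 0.0014;-0.157 0.312 0 0.0014;-0.157 0.312 0 0.0014;-0.157 0.312 0 0.0014")

```text
clock: 6.17
tool_pos: [0.4935, 0.0513, 0.194]
eef_rot: [-0.223, 0.975, -0.0, -0.001]
contact_force: [0.3, -0.7, -4.2]
opening: 0.448
finger_force: 55.0
```

```bash
python3 - <<'E'
from h import *
from scipy.spatial.transform import Rotation as R
s=sensors.get_state(); A=R.from_quat(s['eef_rot']).as_matrix();print({k:np.round(s[k],4) for k in('clock','q','tool_pos')},np.degrees(np.arctan2(A[1,0],A[0,0])),A[:,2].round(4))
for n in ('side','top','wrist'): snap(n,n+'3')
E
python3 r.py "(.672,.146)" 26.2 top3 side3 wrist3
```

```text
{'clock': np.float64(6.1667), 'q': array([ 0.3832,  0.7673, -0.9945,  1.9704,  0.8435,  0.8936,  0.9529]), 'tool_pos': array([0.4935, 0.0513, 0.194 ])} -154.1710137366159 [-0.0026 -0.0014 -1.    ]
top3 base 0 ((0.0, 0.0), (0.0, 0.0), 0.0) z nan
  return _methods._mean(a, axis=axis, dtype=dtype,
  ret = ret.dtype.type(ret / rcount)
Traceback (most recent call last):
  File "r.py", line 27, in <module>
    for n in sys.argv[3:]: rest(n,eval(sys.argv[1]),np.radians(float(sys.argv[2])))
                           ~~~~^^^^^^^^^^^^^^^^^^^^^^^^^^^^^^^^^^^^^^^^^^^^^^^^^^^^
  File "r.py", line 13, in rest
    print(' L range',np.percentile(L[g],[1,99],axis=0).round(4).tolist())
                     ~~~~~~~~~~~~~^^^^^^^^^^^^^^^^^^^^
IndexError: index -1 is out of bounds for axis 0 with size 0
```

View pics/side3.png

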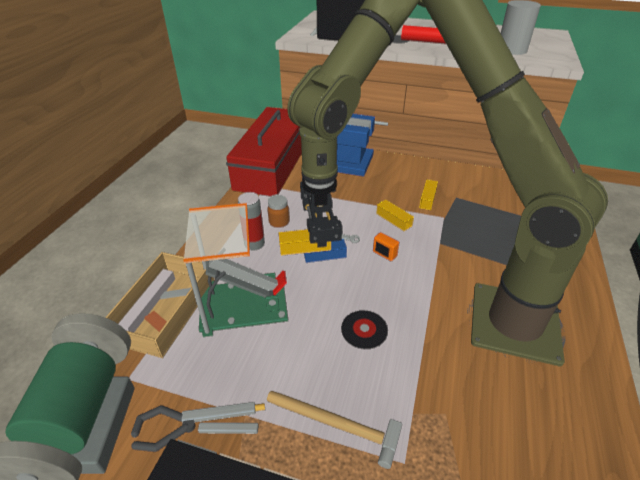

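```bash
python3 r.py "(.672,.146)" 26.2 side3; python3 r.py "(.672,.146)" 26.2 wrist3 2>&1 | head -30; python3 r.py "(.672,.146)" 26.2 top0 | grep -v base
```

```text
side3 base 2565 ((0.6712967157363892, 0.14726673066616058), (0.21616271138191223, 0.17431452870368958), 26.279178619384766) z 0.0114
 L range [[-0.1062, -0.0673, 0.0065], [0.1034, 0.0802, 0.0216]]
 rail pts 1422
  x-0.09 n100 top z 0.0816 x -0.0763 y -0.0095..0.0069
  x-0.07 n180 top z 0.0969 x -0.0570 y -0.0091..0.0075
  x-0.05 n202 top z 0.1138 x -0.0351 y -0.0093..0.0082
  x-0.03 n210 top z 0.1288 x -0.0160 y -0.0097..0.0073
  x-0.01 n217 top z 0.1447 x 0.0043 y -0.0099..0.0081
  x0.01 n218 top z 0.1605 x 0.0232 y -0.0087..0.0079
  x0.03 n155 top z 0.1686 x 0.0407 y 0.0037..0.0088
  x0.05 n133 top z 0.1636 x 0.0556 y -0.0031..0.0098
 foot 156 [[-0.1136, -0.0216, 0.0502], [-0.1014, 0.0089, 0.0752], [-0.081, 0.0218, 0.0891]]
 guard 507 [[-0.0402, -0.0928, 0.2512], [0.0137, 0.078, 0.2569], [0.0912, 0.0893, 0.2596]] ((0.6971868276596069, 0.1555311232805252), (0.13498789072036743, 0.18593500554561615), 26.018386840820312)
wrist3 base 1183 ((0.6716931462287903, 0.14424532651901245), (0.11270256340503693, 0.14663967490196228), 25.525297164916992) z 0.0117
 L range [[-0.0114, -0.0744, 0.0103], [0.0544, 0.071, 0.0132]]
 rail pts 0
 L range [[-0.0876, -0.0697, 0.0057], [0.0234, 0.0564, 0.0169]]
 rail pts 796
  x-0.09 n111 top z 0.0836 x -0.0760 y -0.0072..0.0078
  x-0.07 n180 top z 0.1012 x -0.0547 y -0.0074..0.0081
  x-0.05 n202 top z 0.1155 x -0.0354 y -0.0071..0.0080
  x-0.03 n201 top z 0.1313 x -0.0147 y -0.0083..0.0081
  x-0.01 n97 top z 0.1371 x -0.0081 y -0.0074..0.0062
 foot 45 [[-0.1116, -0.0182, 0.0582], [-0.1042, 0.0019, 0.0814], [-0.0863, 0.017, 0.0916]]
 guard 217 [[-0.04, -0.0896, 0.2518], [0.0054, 0.0067, 0.2581], [0.0914, 0.0883, 0.2635]] ((0.6965601444244385, 0.15758468210697174), (0.13495978713035583, 0.17905208468437195), 26.49372673034668)
```

Request:
send_rows(rows="-0.03 0.02 0 -0.001;-0.08 0.02 0 -0.001;-0.13 0.02 0 -0.001;-0.18 0.02 0 -0.001;-0.23 0.02 0 -0.001;-0.28 0.02 0 -0.001;-0.32 0.02 0 -0.001;-0.35 0.02 0 -0.001;-0.36 0.02 0 -0.001;-0.36 0.02 0 -0.001")

```text
clock: 7.15
tool_pos: [0.5895, 0.1045, 0.1949]
eef_rot: [-0.226, 0.974, 0.0, 0.0]
contact_force: [-0.0, -0.0, -3.7]
opening: 0.447
finger_force: 55.0
```

```bash
cat > st.py <<'E'
from h import *
from scipy.spatial.transform import Rotation as R
s=sensors.get_state(); A=R.from_quat(s['eef_rot']).as_matrix()
q=s['tool_pos']-[.672,.146,0]; a=np.radians(26.2); c,n=np.cos(a),np.sin(a)
print('t',round(s['clock'],2),'XYZ',np.round([q[0]*c+q[1]*n,-q[0]*n+q[1]*c,q[2]],4),'yawerr',round(np.degrees(np.arctan2(A[1,0],A[0,0]))%360-206.2,2),'lean',A[:,2].round(3))
f=s['contact_force'];print('F rest',np.round([f[0]*c+f[1]*n,-f[0]*n+f[1]*c,f[2]],2),'M',np.round(s['moment'],2),'op',round(s['opening']*88,1),s['finger_force'])
E
python3 st.py
```

```text
t 7.15 XYZ [-0.0923 -0.0009  0.1949] yawerr -0.12 lean [ 0.     0.001 -1.   ]
F rest [-0.06 -0.02 -3.67] M [-0.02 -0.04  0.01] op 39.3 54.987748581916094
```

Request:
send_rows(rows="-0.013 0.003 0.015 0;-0.013 0.003 0.03 0;-0.013 0.003 0.045 0;-0.013 0.003 0.06 0;-0.013 0.003 0.073 0;-0.013 0.003 0.073 0;-0.013 0.003 0.073 0")

```text
clock: 7.73
tool_pos: [0.5918, 0.1066, 0.173]
eef_rot: [-0.226, 0.974, -0.0, -0.0]
contact_force: [-0.3, 0.7, -3.3]
opening: 0.445
finger_force: 55.0
```

```bash
python3 st.py
```

```text
t 7.73 XYZ [-0.0894  0.      0.173 ] yawerr -0.08 lean [-0.001 -0.    -1.   ]
F rest [ 0.02  0.75 -3.3 ] M [ 0.05 -0.02 -0.  ] op 39.2 54.987769816070795
```

Now lower the grip to 15 N and go down slowly to start the pivot.

Request:
send_rows(rows="0 0 0 0;0 0 0.005 0;0 0 0.01 0;0 0 0.015 0;0 0 0.02 0;0 0 0.025 0;0 0 0.03 0;0 0 0.035 0;0 0 0.04 0;0 0 0.04 0", force=18)

```text
clock: 8.57
tool_pos: [0.5907, 0.1058, 0.1607]
eef_rot: [-0.226, 0.974, -0.001, -0.002]
contact_force: [-4.4, -3.2, 0.6]
opening: 0.453
finger_force: 18.0
```

```bash
python3 st.py
```

```text
t 8.57 XYZ [-0.0907 -0.0002  0.1607] yawerr -0.07 lean [-0.003 -0.002 -1.   ]
F rest [-5.38 -0.92  0.58] M [-0.42  0.75 -0.04] op 39.9 17.99978425959125
```

Request:
send_rows(rows="0 0 0.005 0;0 0 0.01 0;0 0 0.015 0;0 0 0.02 0;0 0 0.025 0;0 0 0.03 0;0 0 0.035 0;0 0 0.04 0;0 0 0.04 0")

```text
clock: 9.32
tool_pos: [0.5898, 0.1053, 0.1482]
eef_rot: [-0.226, 0.974, -0.001, -0.003]
contact_force: [-6.9, -3.0, 0.3]
opening: 0.451
finger_force: 18.0
```

```bash
python3 st.py; python3 - <<'E'
from h import *
p,d,c=snap('side','side4')
cv2.imwrite('pics/c4.png',cv2.resize(p[170:310,170:350,::-1],(720,560),interpolation=cv2.INTER_CUBIC))
E
```

```text
t 9.32 XYZ [-0.0917 -0.0002  0.1482] yawerr -0.07 lean [-0.005 -0.003 -1.   ]
F rest [-7.5   0.34  0.34] M [-0.53  1.06 -0.01] op 39.7 17.999725357512943
```

View pics/c4.png

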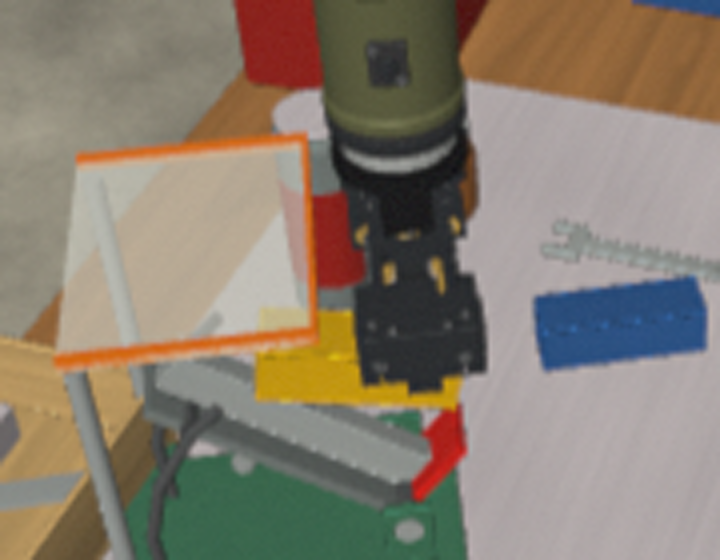

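Request:
send_rows(rows="-0.004 0 0.008 0;-0.006 0 0.016 0;-0.006 0 0.024 0;-0.006 0 0.032 0;-0.006 0 0.04 0;-0.006 0 0.048 0;-0.006 0 0.056 0;-0.006 0 0.064 0;-0.006 0 0.072 0;-0.006 0 0.072 0")

```text
clock: 10.2
tool_pos: [0.5917, 0.1062, 0.1264]
eef_rot: [-0.226, 0.974, -0.001, -0.002]
contact_force: [-4.9, -3.1, -0.9]
opening: 0.455
finger_force: 18.0
```

```bash
python3 st.py; cat > tb.py <<'E'
from h import *
import sys
f=sys.argv[1]; p,d,c=snap('side',f); W=cloud(d,c)
a=np.radians(26.2);C,S=np.cos(a),np.sin(a);q=W-[.672,.146,0]
L=np.stack([q[...,0]*C+q[...,1]*S,-q[...,0]*S+q[...,1]*C,q[...,2]],-1)
h=cv2.cvtColor(p,cv2.COLOR_RGB2HSV)
m=(cv2.inRange(h,(18,120,40),(34,255,255))>0)&(abs(L[...,1])<.04)&(abs(L[...,0]+.06)<.09)&(L[...,2]>.06)&(L[...,2]<.24)
l=L[m]; t=.665
fa=l[l[:,1]>np.median(l[l[:,1]>.012][:,1])-.004]  # near side face
print(len(l),len(fa),'y face',np.median(fa[:,1]).round(4))
r=cv2.minAreaRect(fa[:,[0,2]].astype(np.float32)); print('face rect XZ',np.round(r[0],4),np.round(r[1],4),round(r[2],1))
B=[]
for x in np.arange(-.13,.02,.01):
    k=fa[(fa[:,0]>x)&(fa[:,0]<=x+.01)]
    if len(k)>3: B.append((np.median(k[:,0]),k[:,2].min(),k[:,2].max()))
B=np.array(B); print(B.round(4).tolist())
u=(l[:,0]+.0936)*np.cos(t)+(l[:,2]-.0686)*np.sin(t); w=-(l[:,0]+.0936)*np.sin(t)+(l[:,2]-.0686)*np.cos(t)
print('rail-frame along',np.percentile(u,[1,99]).round(4),'normal',np.percentile(w,[1,99]).round(4),'y',np.percentile(l[:,1],[1,99]).round(4))
E
python3 tb.py side5
```

```text
t 10.2 XYZ [-0.0896 -0.0003  0.1264] yawerr -0.07 lean [-0.004 -0.003 -1.   ]
F rest [-5.78 -0.56 -0.93] M [-0.4   0.82 -0.02] op 40.0 18.00000433868263
581 435 y face 0.0195
face rect XZ [-0.0728  0.1771] [0.1197 0.1211] 24.9
[[-0.1047, 0.0982, 0.2279], [-0.0964, 0.1004, 0.1327], [-0.085, 0.1061, 0.1395], [-0.0761, 0.1096, 0.2268], [-0.0659, 0.1148, 0.1323], [-0.0526, 0.1221, 0.1657], [-0.0453, 0.1252, 0.1682], [-0.0351, 0.1308, 0.1751], [-0.0248, 0.1354, 0.1813], [-0.0148, 0.1388, 0.1841], [-0.0057, 0.1439, 0.1807], [0.0016, 0.1453, 0.162]]
rail-frame along [0.0161 0.1333] normal [0.0035 0.128 ] y [-0.0269  0.0361]
```

Request:
send_rows(rows="0 0 0.007 0;0 0 0.014 0;0 0 0.021 0;0 0 0.028 0;0 0 0.035 0;0 0 0.042 0;0 0 0.049 0;0 0 0.056 0;0 0 0.06 0;0 0 0.06 0")

```text
clock: 11.08
tool_pos: [0.5945, 0.1082, 0.1099]
eef_rot: [-0.226, 0.974, 0.0, 0.001]
contact_force: [-1.2, -0.5, -0.6]
opening: 0.451
finger_force: 18.0
```

```bash
python3 st.py; python3 tb.py side6
```

```text
t 11.08 XYZ [-0.0862  0.0003  0.1099] yawerr -0.08 lean [ 0.002  0.001 -1.   ]
F rest [-1.32  0.14 -0.65] M [ 0.08 -0.24 -0.03] op 39.7 17.99849166360218
563 399 y face 0.0198
face rect XZ [-0.0745  0.16  ] [0.1198 0.1116] 34.4
[[-0.1029, 0.094, 0.2074], [-0.0935, 0.0836, 0.1215], [-0.0858, 0.0833, 0.1188], [-0.0746, 0.0936, 0.2114], [-0.0669, 0.0982, 0.1083], [-0.0506, 0.1118, 0.1587], [-0.045, 0.1144, 0.1642], [-0.035, 0.1199, 0.1717], [-0.0249, 0.1241, 0.1774], [-0.0155, 0.1334, 0.1794], [-0.0062, 0.1399, 0.1689], [0.0018, 0.1479, 0.1512]]
rail-frame along [0.0108 0.1279] normal [0.0028 0.1133] y [-0.0263  0.0352]
```

Request:
send_rows(rows="0.002 0 0.004 0;0.004 0 0.008 0;0.006 0 0.012 0;0.008 0 0.016 0;0.01 0 0.02 0;0.012 0 0.024 0;0.014 0 0.027 0;0.015 0 0.03 0;0.015 0 0.03 0")

```text
clock: 11.88
tool_pos: [0.5904, 0.106, 0.1012]
eef_rot: [-0.226, 0.974, 0.0, 0.001]
contact_force: [1.7, 0.4, 2.2]
opening: 0.452
finger_force: 18.0
```

```bash
python3 st.py; python3 tb.py side7
```

```text
t 11.88 XYZ [-0.0909  0.0002  0.1012] yawerr -0.08 lean [ 0.002  0.001 -1.   ]
F rest [ 1.71 -0.42  2.23] M [ 0.19 -0.54 -0.04] op 39.8 17.999728147988208
587 384 y face 0.0201
face rect XZ [-0.08    0.1509] [0.1202 0.1092] 36.0
[[-0.1059, 0.0832, 0.199], [-0.0951, 0.078, 0.1095], [-0.0833, 0.0765, 0.1987], [-0.078, 0.0851, 0.1983], [-0.0689, 0.0943, 0.1015], [-0.0536, 0.1054, 0.1889], [-0.0451, 0.1099, 0.1627], [-0.035, 0.1167, 0.1713], [-0.025, 0.1265, 0.1768], [-0.0157, 0.1319, 0.1664], [-0.0073, 0.1405, 0.1517]]
rail-frame along [0.0032 0.1198] normal [0.0022 0.1092] y [-0.0255  0.0339]
```

Request:
send_rows(rows="0.002 0 0.0015 0;0.004 0 0.003 0;0.006 0 0.0045 0;0.008 0 0.006 0;0.01 0 0.0075 0;0.012 0 0.009 0;0.014 0 0.0105 0;0.016 0 0.012 0;0.016 0 0.012 0;0.016 0 0.012 0")

```text
clock: 12.77
tool_pos: [0.5904, 0.1061, 0.1008]
eef_rot: [-0.226, 0.974, 0.001, 0.006]
contact_force: [5.8, 1.6, 14.9]
opening: 0.452
finger_force: 18.0
```

```bash
python3 st.py; python3 tb.py side8
```

```text
t 12.77 XYZ [-0.0908  0.0003  0.1008] yawerr -0.1 lean [ 0.011  0.005 -1.   ]
F rest [ 5.91 -1.13 14.86] M [ 0.26 -1.55  0.1 ] op 39.8 18.00026970100589
600 394 y face 0.02
face rect XZ [-0.0822  0.1526] [0.1214 0.1137] 36.8
[[-0.1103, 0.0916, 0.2026], [-0.1062, 0.0828, 0.1977], [-0.0951, 0.0708, 0.1087], [-0.0831, 0.0779, 0.1988], [-0.0779, 0.0881, 0.1988], [-0.0537, 0.1054, 0.156], [-0.0452, 0.1093, 0.1612], [-0.0351, 0.1164, 0.1702], [-0.0252, 0.1255, 0.1769], [-0.016, 0.1323, 0.1655], [-0.0075, 0.139, 0.151]]
rail-frame along [0.0021 0.1193] normal [0.0026 0.1084] y [-0.0263  0.0359]
```

```bash
python3 - <<'E'
from h import *
p=cv2.imread('pics/side8.png')
cv2.imwrite('pics/c8.png',cv2.resize(p[200:310,200:330],(780,600)[:1]+(660,) if 0 else (709,600),interpolation=cv2.INTER_CUBIC))
E
```

```text
(no output)
```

View pics/c8.png

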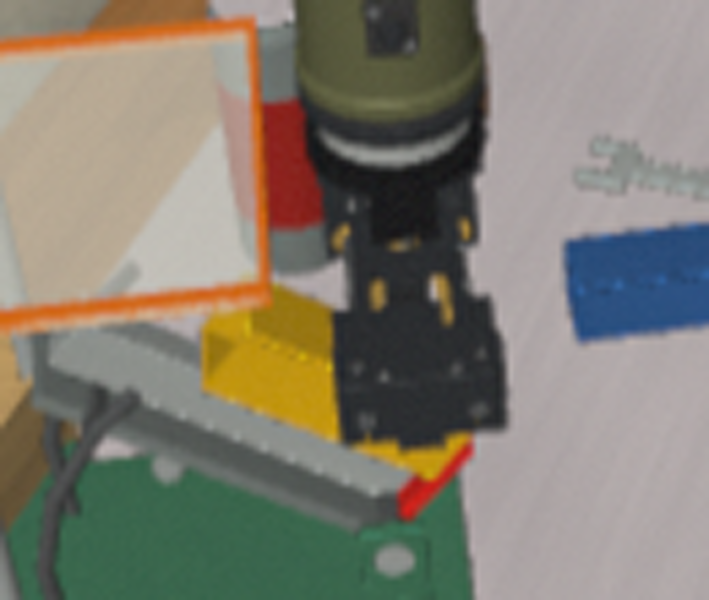

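Request:
send_rows(rows="0.004 0 0 0;0.008 0 0 0;0.01 0 0 0;0.01 0 0 0;0.01 0 0 0;0.01 0 0 0")

```text
clock: 13.32
tool_pos: [0.5894, 0.1057, 0.1009]
eef_rot: [-0.226, 0.974, 0.002, 0.008]
contact_force: [9.6, 3.4, 10.4]
opening: 0.45
finger_force: 18.0
```

```bash
python3 st.py
```

```text
t 13.32 XYZ [-0.0919  0.0003  0.1009] yawerr -0.11 lean [ 0.014  0.008 -1.   ]
F rest [10.09 -1.15 10.36] M [ 0.69 -2.43  0.04] op 39.6 18.00396844279021
```

Request:
send_rows(rows="-0.004 0 -0.002 0;-0.008 0 -0.004 0;-0.012 0 -0.006 0;-0.016 0 -0.008 0;-0.018 0 -0.009 0;-0.018 0 -0.009 0")

```text
clock: 13.82
tool_pos: [0.5899, 0.1059, 0.1009]
eef_rot: [-0.226, 0.974, 0.001, 0.003]
contact_force: [6.1, 2.3, 3.0]
opening: 0.453
finger_force: 18.0
```

Request:
send_rows(rows="0 0 0 0;0 0 0 0;0 0 0 0;0 0 0 0", force=4)

```text
clock: 14.15
tool_pos: [0.5885, 0.1052, 0.1003]
eef_rot: [-0.226, 0.974, 0.0, 0.001]
contact_force: [4.0, 2.4, 4.0]
opening: 0.453
finger_force: 4.0
```

```bash
python3 st.py; python3 tb.py side9
```

```text
t 14.15 XYZ [-0.093   0.0003  0.1003] yawerr -0.08 lean [ 0.002  0.001 -1.   ]
F rest [4.61 0.39 4.  ] M [ 0.45 -1.09  0.04] op 39.8 4.00022421984545
591 385 y face 0.0201
face rect XZ [-0.0585  0.1361] [0.1221 0.1074] 89.0
[[-0.1105, 0.092, 0.1975], [-0.1051, 0.0841, 0.1981], [-0.095, 0.0757, 0.1077], [-0.0834, 0.0776, 0.1963], [-0.0758, 0.0877, 0.1022], [-0.0542, 0.105, 0.1574], [-0.0448, 0.11, 0.1659], [-0.0352, 0.1184, 0.1733], [-0.0254, 0.1287, 0.1766], [-0.0159, 0.1334, 0.1674], [-0.0072, 0.1412, 0.1545]]
rail-frame along [0.0026 0.1192] normal [0.0043 0.1093] y [-0.0266  0.0345]
```

Request:
send_rows(rows="0 0 0 0;0 0 0 0;0 0 0 0;0 0 0 0;0 0 0 0", jaw=-0.15)

```text
clock: 14.62
tool_pos: [0.5867, 0.104, 0.0993]
eef_rot: [-0.226, 0.974, -0.0, -0.001]
contact_force: [-0.3, -0.4, -0.5]
opening: 0.578
finger_force: 0.0
```

```bash
python3 st.py; python3 tb.py side10
```

```text
t 14.62 XYZ [-0.0951  0.      0.0993] yawerr -0.07 lean [-0.002 -0.001 -1.   ]
F rest [-0.43 -0.28 -0.46] M [ 0.09 -0.16  0.05] op 50.9 0.0
621 400 y face 0.0202
face rect XZ [-0.09    0.1602] [0.1195 0.1386] 38.6
[[-0.1112, 0.091, 0.1974], [-0.109, 0.1133, 0.1946], [-0.097, 0.0733, 0.1074], [-0.0847, 0.0733, 0.1953], [-0.0755, 0.0841, 0.0993], [-0.0616, 0.0935, 0.1856], [-0.0548, 0.1007, 0.1564], [-0.0447, 0.1089, 0.1619], [-0.0349, 0.1156, 0.1695], [-0.0253, 0.125, 0.1748], [-0.0159, 0.1313, 0.1648], [-0.0069, 0.1384, 0.1531]]
rail-frame along [0.004  0.1191] normal [0.0018 0.1108] y [-0.0323  0.0363]
```

Request:
send_rows(rows="0 0 0 0;0 0 0 0;0 0 0 0;0 0 -0.02 0;0 0 -0.06 0;0 0 -0.12 0;0.02 0 -0.2 0;0.06 0 -0.28 0;0.12 0 -0.34 0;0.12 0 -0.34 0", jaw=-0.6)

```text
clock: 15.5
tool_pos: [0.5545, 0.0887, 0.2062]
eef_rot: [-0.226, 0.974, -0.001, 0.002]
contact_force: [0.3, 0.4, -0.0]
opening: 0.798
finger_force: 0.0
```

Request:
send_rows(rows="0.08 0 -0.02 0;0.16 0 -0.04 0;0.24 0 -0.05 0;0.3 0 -0.05 0;0.3 0 -0.05 0;0.3 0 -0.05 0")

```text
clock: 16.0
tool_pos: [0.4747, 0.0488, 0.2171]
eef_rot: [-0.226, 0.974, -0.0, 0.0]
contact_force: [-0.0, -0.1, -0.8]
opening: 0.798
finger_force: 0.0
```

```bash
python3 st.py; python3 tb.py side11; python3 - <<'E'
from h import *
s=cv2.imread('pics/side11.png'); p,d,c=snap('top','top11'); t=cv2.imread('pics/top11.png')
cv2.imwrite('pics/c11.png',cv2.hconcat([cv2.resize(s[190:340,180:300],(400,500),interpolation=2),cv2.resize(t[130:255,220:320],(400,500),interpolation=2)]))
W=cloud(d,c);a=np.radians(26.2);C,S=np.cos(a),np.sin(a);q=W-[.672,.146,0]
L=np.stack([q[...,0]*C+q[...,1]*S,-q[...,0]*S+q[...,1]*C,q[...,2]],-1)
h=cv2.cvtColor(p,cv2.COLOR_RGB2HSV)
m=(cv2.inRange(h,(18,100,40),(34,255,255))>0)&(abs(L[...,1])<.04)&(abs(L[...,0]+.06)<.09)&(L[...,2]>.06)&(L[...,2]<.2)
l=L[m]; print(len(l)); r=cv2.minAreaRect(l[:,:2].astype(np.float32)); print(r)
x=l[:,0]+.0936; z=l[:,2]-.0686; k=np.polyfit(l[:,0],l[:,2],1); print('slope deg',np.degrees(np.arctan(k[0])))
print('normal',np.percentile(-x*.619+z*.785,[10,50,90]).round(4),'along',np.percentile(x*.785+z*.619,[1,99]).round(4),'y',np.percentile(l[:,1],[2,98]).round(4))
E
```

```text
t 16.0 XYZ [-2.200e-01 -1.000e-04  2.171e-01] yawerr -0.09 lean [ 0.001 -0.    -1.   ]
F rest [-0.07 -0.13 -0.84] M [ 0.09 -0.19  0.03] op 70.2 0.0
1054 616 y face 0.0199
face rect XZ [-0.059   0.1223] [0.1219 0.0432] 38.8
[[-0.1121, 0.0908, 0.1079], [-0.1039, 0.0858, 0.1136], [-0.0946, 0.0752, 0.1217], [-0.085, 0.0737, 0.1311], [-0.0747, 0.0858, 0.1397], [-0.0651, 0.0917, 0.1479], [-0.0549, 0.0994, 0.1546], [-0.045, 0.1072, 0.1605], [-0.0351, 0.118, 0.1708], [-0.0251, 0.1227, 0.1769], [-0.0159, 0.1312, 0.1664], [-0.007, 0.1406, 0.1527]]
rail-frame along [0.0018 0.1188] normal [0.0022 0.0427] y [-0.0186  0.0231]
488
((-0.045630306005477905, 0.000364694744348526), (0.04269084334373474, 0.09092916548252106), 88.47198486328125)
slope deg 19.944392386827253
normal [0.0334 0.04   0.0439] along [0.0396 0.1203] y [-0.0169  0.0211]
```

View pics/c11.png

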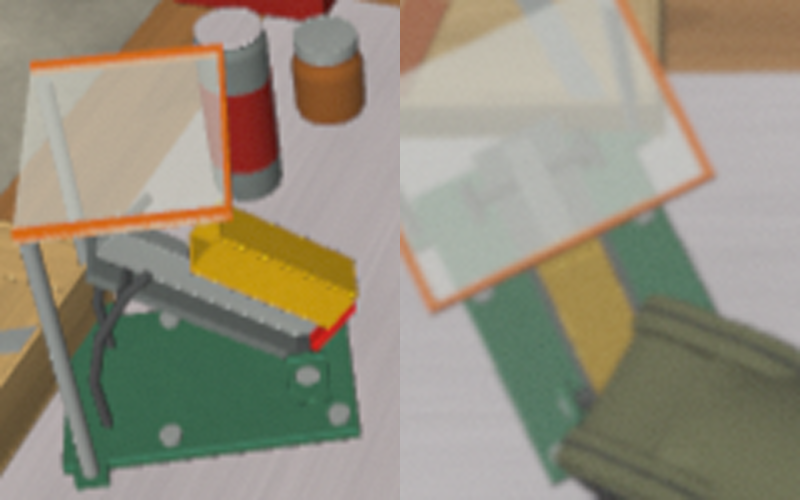

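The tube lies on the rail (side view, about (275,270)) with its end against the red foot. It measures about 38.8° along the rail, which is about 38.4°, and sits within about 2 mm of the rail's middle line. The gripper is clear.

```bash
python3 -c "
from h import *
print(finish_job())"
```

```text
the job is handed in; nothing more can be done
None
```

The yellow tube lies flat, centred and straight on the rail against the red foot plate; it was pressed there (wrist force about 14 N along the rail), then released, and the job was handed in at about 16 s; no verdict came back.

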